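# Let a ratcheted sample lift down

## Task

The buffer bottle stands on the raised platform of the small crank lift. Flick the sprung pawl off the ratchet wheel by its upright post so that it stays off, then take the black knob on the crank and ease the drum back slowly, taking two seconds or more, until the platform is fully down. Move the platform only with the crank, keep the bottle standing on it, and leave the small bottles around the lift where they are.

Things in the scene. Friction and masses are not known exactly. Their poses are not given: they have to be found in the camera images.
- lift: Bench lift screwed to the worktop on a 375 x 205 x 12 mm aluminium plate. Origin at worktop height on the drum's vertical axis; x points from drum to platform (its centre at x = 190 mm, 228 mm high guide frame at x = 262), y towards the pawl post, z up. Drum, dark ratchet wheel (92 mm across, top z = 46) and steel crank arm (z = 50 to 58) turn together about the origin.
- post_center (a point): Centre of the pawl's upright steel post, 12 mm thick, free from z = 46 to 96 mm (this point z = 71). In the lift's frame it starts at x = 45, y = 105 mm; flicked off, it rests at x = 14, y = 93: push it along the lift's -x, away from the platform. About 3 N; once the post has moved 17 mm the sprung pawl snaps over by itself and stays off, before that it snaps back.
- pawl (a joint): Angle of the pawl (rad), anticlockwise from above: 0 = nose in the ratchet wheel, the drum cannot go back; 0.75 = fully off, at its stop; it snaps over at 0.375. Its pivot is at x = 45, y = 60 mm of the lift, 45 mm from the post.
- knob_center (a point): Centre of the black crank knob, an upright round grip 19 mm thick and 45 mm tall (z = 58 to 103 mm, this point z = 80), 65 mm from the drum's axis. It turns freely on its pin, so a grasp need not turn with the crank. It starts at 150 degrees about the lift's origin (0 = the lift's x, anticlockwise from above positive) and ends at 250 degrees, passing the side away from the platform.
- drum (a joint): Angle the drum has been let back (rad), anticlockwise from above: 0 = wound up (start), 1.75 = fully back at its stop, platform down. A drag brake holds the drum where it is left; with the pawl off it takes about 2 to 5 N at the knob. With the pawl in, it stops after about 0.05 rad.
- platform: Square aluminium tray 92 x 92 mm with a 12 mm high rim, driven by the drum. Origin at the centre of its underside, z = 82 mm when raised, 32 mm when fully down.
- bottle_center (a point): Centre of the blue buffer bottle with a white cap, 52 mm across, 108 mm tall, loose on the platform (its foot 6 mm above the platform's underside); z axis along the bottle. Not to be touched.
- buffer_bottle: The same bottle; origin at the centre of its underside.
- dropper: Bystander: amber dropper bottle with a black cap, 33 mm across, 62 mm tall, on the worktop on the lift's -y side; origin at the centre of its underside.
- vial_amber: Bystander: slim amber vial with a black cap, 21 mm across, 60 mm tall, on the lift's -y side; origin at the centre of its underside.
- pink_bottle: Bystander: pink bottle with a white cap, 37 mm across, 86 mm tall, on the lift's +y side beside the platform; origin at the centre of its underside.
Things that resemble listed ones, but are neither listed nor needed, are in the scene too. What is shaped like the buffer_bottle but green or red is not meant.

How it is judged:
By the outcome, as a careful person would: the job done as asked, in the order asked, and still so for the second after the job is handed in, with the robot touching nothing.
It also fails if it takes over 53 s, if anything falls off the work surface, if the arm or the gripper's body presses on something with over 40 N, if the wrist force passes 120 N, or if a joint passes its speed limit or range.

## Robot

A 7-joint arm with a two-finger parallel gripper is mounted at the origin on a cart in front of the work surface, level with it; the furniture and walls round the work are solid. World frame = base frame: x ahead of the robot, y to its left, z up, the work surface at z = 0. Lengths are in mm, angles in degrees, forces in N, time in s.
With the tool pointing down it reaches from about 400 to 850 mm from the base axis. Payload 10.4 kg.
Tool frame: the origin (TCP) lies at the very end of the fingers, on their centre line; the grasp point (between the pads) lies 19 mm behind it; z points along the fingers, y is the direction in which the jaws open and shut (so a half turn about z gives the same grasp; the last joint's range is limited). The gripper opens to 85 mm and grips with 20 to 120 N. Pads are 22 mm wide; open, the fingers measure 114 mm over their backs; the gripper's body (76 mm by 85 mm) begins 54 mm behind the grasp point. The pads swing forward as they close: fully open they stand 13 mm farther back than shut.
Start: joints at [72.273, 19.034, -3.707, 83.658, 1.238, 77.344, -5.071], TCP at [176.824, -599.487, 231.338] pointing down, gripper open.
Joint ranges: [-148.97, 148.97], [-28.65, 121.19], [-84.17, 76.75], [9.2, 138.47], [-72.65, 252.65], [3.7, 117.97], [-149.18, 149.18]. Speed limits (degrees/s): [127.2, 127.2, 159.86, 159.86, 180, 180, 180].

## Interface

Orientations are given as a 3x3 rotation matrix whose columns are the frame's x, y, z axes.
In Python, from plant import env gives the robot as it stands.
- The arm moves only by the shell command python3 -m handwheel 'ROWS'. ROWS is JSON, a list that holds one entry, the list of rows, each a list of 7 numbers: the finger opening in cm, from 0 to 8.54, then the shift along the tool's x, y, z in cm, then the turn, a rotation vector about the tool's x, y, z in units of 6 degrees (1.0 is 6 degrees). A call has exactly 5 rows; each row is the pose to reach, as a shift and turn from the pose commanded when the call began, along the tool's axes at that moment; what a row does not reach only later rows make up. A row lasts 1/12 s, in which the tool goes at most 41.7 mm and 7.16 degrees, less where a joint would pass 70% of its speed; a pose out of reach is approached as far as the arm can. A call with a gripper value outside its range is refused whole. The fingers move at their own pace and stop on an object; the grip force is fixed at half the most. Time passes only in rows, so rows that repeat a pose let the fingers close, or fill a call up. It gives the time, the measured TCP pose, the force and the opening at its end, in the units of the state.
- env.read_state(): the state, without advancing time (a new reading comes with each control period).
- env.grab_frame(name): name is "side" or "top"; returns the picture (384x512x3 uint8, red, green, blue); there is no depth.
- env.camera_params(name): a dict with "fx", "fy", "cx", "cy" (pixels), "extrinsics" (4x4, takes a point from world to camera coordinates). Camera axes: x right, y down, z forward; pixel columns grow to the right and rows downward; lengths in mm; the calibration is good to about 2 mm. A picture is of the moment at which its call begins. camera_params takes no time and is no camera call.
- env.finish_job(): hands the job in, once; it reports no verdict.
The state is a dict: "time": time; "qpos": joint angles; "dq": joint speeds; "joint_torque": joint torques, N m; "ee_pos": TCP position; "orientation": TCP orientation; "wrist_force": force on the tool from outside, world axes, zero at the start; "ft_torque": the same for the moment, N m; "gripper_width": finger opening in mm.
Only numpy, scipy, OpenCV 4.12 (cv2) and the standard library are available. Lean on these libraries where they do the work, as an engineer would, in place of code of your own. Each camera call takes 0.05 s, during which the arm holds its last target. There are 200 camera calls.

## Working session

There is one attempt and no reset: what is moved stays moved. The work goes in short steps, Python scripts to look and compute and a shell command to move; the robot and the scene stay as the last step left them, time stands still between calls to the robot, and variables do not carry over. Pictures are saved under pics/ and viewed, about 8 in all and at most 12, crops included, and the job is handed in when it is done.

```bash
mkdir -p pics; ls
python3 - <<'E'
from plant import env
import cv2,numpy as np
s=env.read_state();print({k:np.round(v,3).tolist() for k,v in s.items()})
for n in("side","top"):
    cv2.imwrite(f"pics/{n}0.png",env.grab_frame(n)[:,:,::-1]);p=env.camera_params(n);print(n,{k:np.round(v,3).tolist() for k,v in p.items()})
a=np.hstack([cv2.imread("pics/side0.png"),cv2.imread("pics/top0.png")])
E
```

```text
pics
{'time': 0.0, 'qpos': [72.274, 19.072, -3.705, 83.705, 1.235, 77.343, -5.071], 'dq': [-0.026, 0.062, -0.104, -0.049, 0.001, -0.062, 0.019], 'joint_torque': [-0.001, -62.545, 0.049, -39.161, 0.016, 0.01, -0.0], 'ee_pos': [176.676, -599.127, 230.532], 'orientation': [[0.959, 0.283, -0.0], [0.283, -0.959, 0.001], [-0.0, -0.001, -1.0]], 'wrist_force': [-1.247, 0.709, 0.357], 'ft_torque': [-0.035, -0.012, 0.043], 'gripper_width': 85.051}
side {'fx': 393.34, 'fy': 393.34, 'cx': 255.036, 'cy': 193.803, 'extrinsics': [[0.986, -0.164, 0.021, -618.436], [-0.056, -0.45, -0.891, 44.703], [0.155, 0.878, -0.453, 987.831], [0.0, 0.0, 0.0, 1.0]]}
top {'fx': 459.814, 'fy': 459.814, 'cx': 260.862, 'cy': 187.783, 'extrinsics': [[-0.006, -1.0, 0.018, -152.964], [-0.994, 0.004, -0.106, 620.844], [0.105, -0.018, -0.994, 1245.968], [0.0, 0.0, 0.0, 1.0]]}
```

View pics/side0.png

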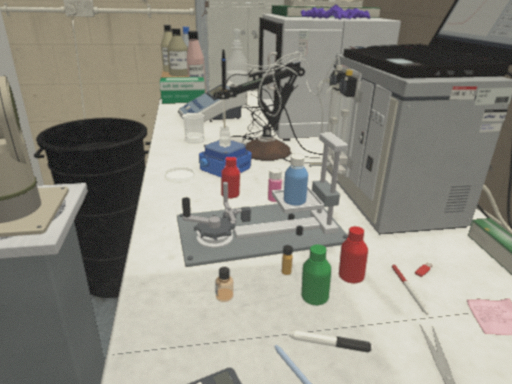

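View pics/top0.png

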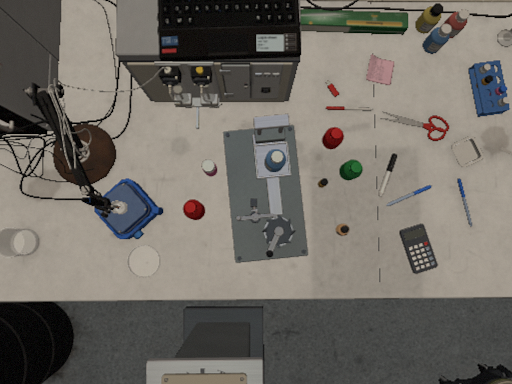

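Run:
```python
import cv2,numpy as np
t=cv2.imread("pics/top0.png")[110:270,180:360];s=cv2.imread("pics/side0.png")[130:270,170:370]
cv2.imwrite("pics/ct.png",cv2.resize(t,None,fx=3.7,fy=3.7,interpolation=cv2.INTER_CUBIC));cv2.imwrite("pics/cs.png",cv2.resize(s,None,fx=4,fy=4,interpolation=cv2.INTER_CUBIC))
```

```text
(no output)
```

View pics/ct.png

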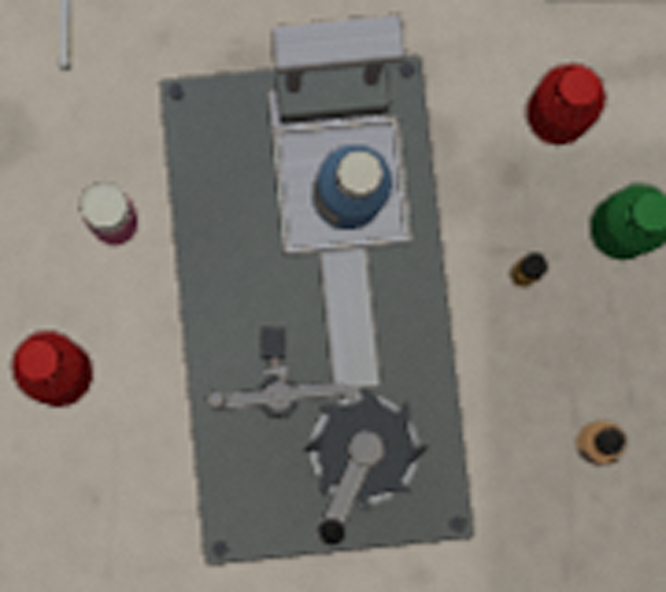

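View pics/cs.png

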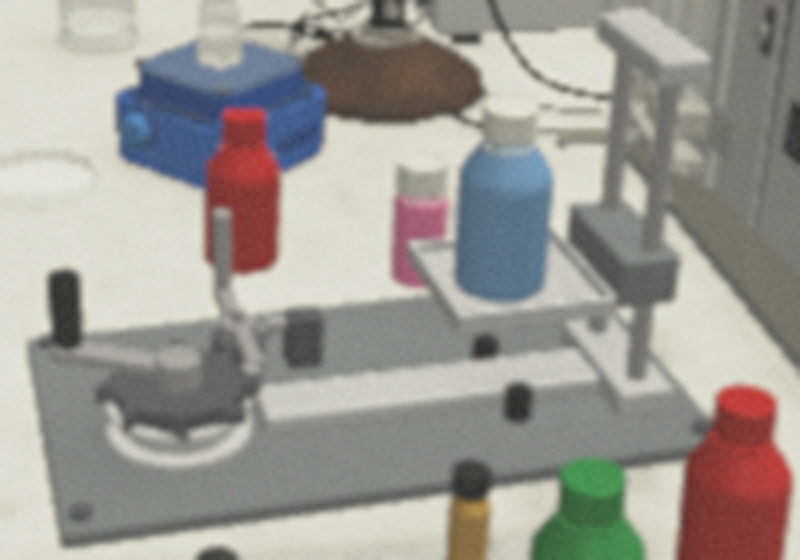

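```bash
cat > h.py <<'E'
from plant import env
import cv2,numpy as np
C={n:env.camera_params(n) for n in("side","top")}
def P(n):
    p=C[n];K=np.array([[p["fx"],0,p["cx"]],[0,p["fy"],p["cy"]],[0,0,1]]);return K@np.array(p["extrinsics"])[:3]
def tri(t,s):
    X=cv2.triangulatePoints(P("top"),P("side"),np.array(t,float).reshape(2,1),np.array(s,float).reshape(2,1))[:,0];return X[:3]/X[3]
def plane(n,uv,z):
    M=P(n);H=np.c_[M[:,0],M[:,1],M[:,2]*z+M[:,3]];X=np.linalg.solve(H,[*uv,1]);return np.r_[X[:2]/X[2],z]
def proj(n,X):
    x=P(n)@np.r_[X,1];return x[:2]/x[2]
T=lambda u,v:(180+u/3.7,110+v/3.7)
S=lambda u,v:(170+u/4,130+v/4)
E
python3 - <<'E'
from h import *
np.set_printoptions(precision=1,suppress=True)
k=tri(T(332,529),S(64,275));p=tri(T(217,400),S(222,212));print("knobtop",k,"posttop",p)
print("bottle cap",tri(T(360,171),S(511,102)))
c=[plane("top",T(*q),12)[:2] for q in((163,80),(418,56),(472,537),(207,563))]
TL,TR,BR,BL=c;print(c,[np.linalg.norm(a-b) for a,b in((TL,TR),(TR,BR),(BR,BL),(BL,TL))])
d=TL-BL+TR-BR;yaw=np.arctan2(d[1],d[0]);e=TL-TR+BL-BR;print("yaw",np.degrees(yaw),np.degrees(np.arctan2(e[1],e[0]))-90)
o=plane("top",T(366,446),60)[:2];print("hub",o)
kz=plane("top",T(332,529),103)[:2];pz=plane("top",T(217,400),96)[:2];print(kz,pz)
for Y in (yaw,):
    R=np.array([[np.cos(Y),-np.sin(Y)],[np.sin(Y),np.cos(Y)]])
    print("lift: knob",R.T@(kz-o),"post",R.T@(pz-o),"corners",[R.T@(q-o) for q in c])
for nm,q in(("dropper",(605,441,62)),("vial",(534,266,60)),("pink",(105,204,86)),("redL",(38,362,108))):print(nm,R.T@(plane("top",T(*q[:2]),q[2])[:2]-o))
E
```

```text
knobtop [ 442.8 -176.8   99.5] posttop [535.2 -95.9  93.9]
bottle cap [ 681.4 -193.7  196.2]
[array([784.7, -51.7]), array([ 803.5, -249.7]), array([ 432.7, -285.7]), array([414.6, -85.8])] [np.float64(198.9272150435906), np.float64(372.47094915614446), np.float64(200.79496880863195), np.float64(371.66037437807205)]
yaw 5.4080556312873656 5.287073279839333
hub [ 501.  -203.5]
[ 442.6 -176.6] [533.6 -95.9]
lift: knob [-55.6  32.3] post [ 42.6 104.1] corners [array([296.8, 124.5]), array([296.8, -74.5]), array([-75.7, -75.4]), array([-74.9, 125.4])]
dropper [ -13.8 -174.4]
vial [ 119.5 -137.6]
pink [192.2 171.6]
redL [ 81.2 226.5]
```

```bash
python3 -m handwheel '[[[0,2.6,-1.8,0,0,0,0.37],[0,5.3,-3.7,0,0,0,0.74],[0,8,-5.6,0,0,0,1.1],[0,10.6,-7.4,0,0,0,1.47],[0,13.3,-9.3,0,0,0,1.84]]]'
```

```text
time: 0.52
ee_pos: [278.6, -471.3, 231.0]
orientation: [[0.996, 0.092, -0.0], [0.092, -0.996, 0.0], [-0.0, -0.0, -1.0]]
wrist_force: [0.8, -1.2, 0.4]
gripper_width: 25.4
```

```bash
python3 -m handwheel '[[[0,2.2,-2.3,0,0,0,0],[0,4.5,-4.7,0,0,0,0],[0,6.7,-7,0,0,0,0],[0,9,-9.3,0,0,0,0],[0,11.2,-11.7,0,0,0,0]]]'
python3 -m handwheel '[[[0,2.2,-2.3,0,0,0,0],[0,4.5,-4.7,0,0,0,0],[0,6.7,-7,0,0,0,0],[0,9,-9.3,0,0,0,0],[0,11.2,-11.7,0,0,0,0]]]'
python3 -m handwheel '[[[0,2.2,-2.3,0,0,0,0],[0,4.5,-4.7,0,0,0,0],[0,6.7,-7,0,0,0,0],[0,9,-9.3,0,0,0,0],[0,11.2,-11.6,0,0,0,0]]]'
```

```text
time: 0.93
ee_pos: [379.2, -344.2, 231.1]
orientation: [[0.996, 0.094, -0.0], [0.094, -0.996, 0.0], [-0.0, -0.0, -1.0]]
wrist_force: [0.5, -0.3, 0.2]
gripper_width: 0.3
time: 1.35
ee_pos: [479.7, -217.4, 231.1]
orientation: [[0.996, 0.094, -0.0], [0.094, -0.996, -0.0], [-0.0, 0.0, -1.0]]
wrist_force: [0.3, -0.2, -0.5]
gripper_width: 0.2
time: 1.77
ee_pos: [580.4, -91.3, 231.0]
orientation: [[0.996, 0.094, -0.0], [0.094, -0.996, -0.0], [-0.0, -0.0, -1.0]]
wrist_force: [0.1, -0.5, 0.6]
gripper_width: -0.1
```

```bash
python3 -m handwheel '[[[0,0,0.1,3.4,0,0,0],[0,0,0.2,6.8,0,0,0],[0,0,0.3,10.2,0,0,0],[0,0,0.3,13.6,0,0,0],[0,0,0.3,16.6,0,0,0]]]'
python3 - <<'E'
from h import *
a=env.grab_frame("top")[110:270,180:360];b=env.grab_frame("side")[120:280,170:350]
cv2.imwrite("pics/1.png",cv2.resize(np.hstack([a,b])[:,:,::-1],None,fx=2.2,fy=2.2,interpolation=cv2.INTER_CUBIC));print(env.read_state()["ee_pos"])
E
```

```text
time: 2.18
ee_pos: [579.1, -95.6, 62.9]
orientation: [[0.996, 0.094, -0.002], [0.094, -0.996, 0.0], [-0.001, -0.0, -1.0]]
wrist_force: [0.6, -0.4, 0.3]
gripper_width: -0.1
[576.26008656 -95.29973257  60.21321735]
```

View pics/1.png

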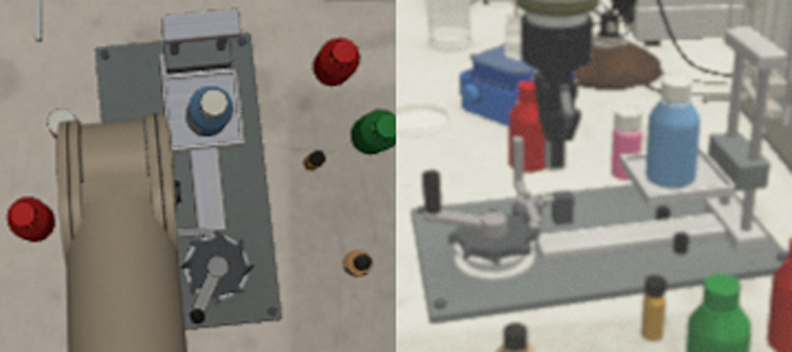

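```bash
python3 -m handwheel '[[[0,-0.5,0,0,0,0,0],[0,-1,0,0,0,0,0],[0,-1.5,0,0,0,0,0],[0,-2,0,0,0,0,0],[0,-2.4,0,0,0,0,0]]]'
python3 -m handwheel '[[[0,-0.4,0,0,0,0,0],[0,-0.8,0,0,0,0,0],[0,-1.2,0,0,0,0,0],[0,-1.6,0,0,0,0,0],[0,-2,0,0,0,0,0]]]'
python3 -m handwheel '[[[0,-0.2,0,0,0,0,0],[0,-0.4,0,0,0,0,0],[0,-0.4,0,0,0,0,0],[0,-0.4,0,0,0,0,0],[0,-0.4,0,0,0,0,0]]]'
python3 - <<'E'
from h import *
b=env.grab_frame("side")[120:280,170:350]
cv2.imwrite("pics/2.png",cv2.resize(b[:,:,::-1],None,fx=3,fy=3,interpolation=cv2.INTER_CUBIC));print(env.read_state()["ee_pos"])
E
```

```text
time: 2.7
ee_pos: [556.1, -98.2, 66.7]
orientation: [[0.996, 0.094, 0.002], [0.094, -0.996, -0.001], [0.002, 0.001, -1.0]]
wrist_force: [-0.3, 0.5, 0.4]
gripper_width: 0.3
time: 3.12
ee_pos: [536.5, -100.3, 65.9]
orientation: [[0.996, 0.094, 0.002], [0.094, -0.996, -0.001], [0.002, 0.001, -1.0]]
wrist_force: [2.1, -1.1, 0.7]
gripper_width: -0.2
time: 3.53
ee_pos: [531.9, -100.0, 65.1]
orientation: [[0.996, 0.094, -0.001], [0.094, -0.996, 0.0], [-0.001, -0.0, -1.0]]
wrist_force: [-0.5, 0.4, -0.4]
gripper_width: -0.0
[532.01746433 -99.97708053  65.08465344]
```

View pics/2.png

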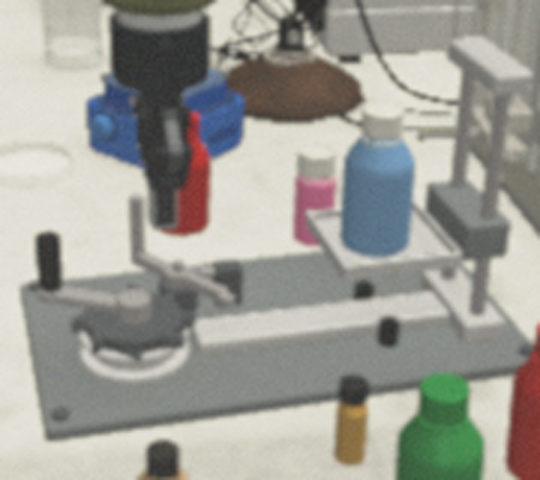

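```bash
python3 -m handwheel '[[[0,0.8,0,0,0,0,0],[0,1,0,-2.5,0,0,0],[0,1,0,-6,0,0,0],[0,1,0,-9.5,0,0,0],[0,1,0,-9.5,0,0,0]]]'
python3 -m handwheel '[[[5,-2.6,1.7,0,0,0,0],[5,-5.3,3.4,0,0,0,0],[5,-8,5.1,0,0,0,0],[5,-10.6,6.8,0,0,0,0],[5,-10.6,6.8,0,0,0,0]]]'
python3 -m handwheel '[[[5,0,0,0,0,0,0],[5,0,0,0,0,0,0],[5,0,0,0,0,0,0],[5,0,0,0,0,0,0],[5,0,0,0,0,0,0]]]'
```

```text
time: 4.0
ee_pos: [546.1, -99.1, 167.2]
orientation: [[0.995, 0.094, 0.009], [0.094, -0.996, -0.002], [0.009, 0.003, -1.0]]
wrist_force: [1.3, 0.5, 0.8]
gripper_width: 0.1
time: 4.42
ee_pos: [439.4, -181.2, 160.1]
orientation: [[0.996, 0.088, -0.002], [0.088, -0.996, -0.002], [-0.002, 0.002, -1.0]]
wrist_force: [0.0, -0.4, -1.4]
gripper_width: 50.5
time: 4.83
ee_pos: [443.6, -176.1, 160.2]
orientation: [[0.995, 0.096, 0.0], [0.096, -0.995, 0.0], [0.0, -0.0, -1.0]]
wrist_force: [0.4, -0.5, 0.4]
gripper_width: 50.0
```

```bash
python3 -m handwheel '[[[5,-0.1,0,2.3,0,0,0],[5,-0.1,0,4.6,0,0,0],[5,-0.1,0,6.9,0,0,0],[5,-0.1,0,9.2,0,0,0],[5,-0.1,0,9.2,0,0,0]]]'
python3 - <<'E'
from h import *
b=env.grab_frame("side")[120:280,130:310]
cv2.imwrite("pics/3.png",cv2.resize(b[:,:,::-1],None,fx=3,fy=3,interpolation=cv2.INTER_CUBIC));s=env.read_state();print(s["ee_pos"],s["wrist_force"])
E
```

```text
time: 5.25
ee_pos: [439.8, -175.6, 64.5]
orientation: [[0.995, 0.095, -0.006], [0.095, -0.995, 0.003], [-0.005, -0.003, -1.0]]
wrist_force: [-1.1, -0.8, -0.6]
gripper_width: 50.0
[ 440.86636195 -175.97282051   66.73001397] [0.54770581 0.37383061 0.45698892]
```

View pics/3.png

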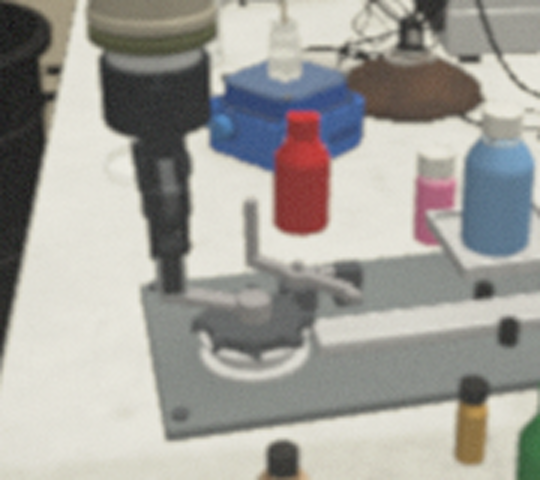

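Pawl is off (post near (250,230)). The fingers straddle the knob near (172,275). Closing now.

```bash
python3 -m handwheel '[[[3,0,0,0,0,0,0],[2.5,0,0,0,0,0,0],[2.2,0,0,0,0,0,0],[1.5,0,0,0,0,0,0],[0.5,0,0,0,0,0,0]]]'
python3 -m handwheel '[[[0,0,0,0,0,0,0],[0,0,0,0,0,0,0],[0,0,0,0,0,0,0],[0,0,0,0,0,0,0],[0,0,0,0,0,0,0]]]'
```

```text
time: 5.72
ee_pos: [442.8, -177.2, 69.8]
orientation: [[0.996, 0.094, 0.002], [0.094, -0.996, -0.001], [0.002, 0.001, -1.0]]
wrist_force: [-1.1, 0.5, 6.5]
gripper_width: 16.3
time: 6.13
ee_pos: [442.8, -177.2, 69.8]
orientation: [[0.996, 0.094, 0.002], [0.094, -0.996, -0.001], [0.002, 0.001, -1.0]]
wrist_force: [-2.7, 1.1, 7.0]
gripper_width: 16.1
```

Run:
```python
import numpy as np
for a in range(150,250,10):
    t=np.radians(a+np.arange(0,11,2));x=6.5*np.cos(t);y=-6.5*np.sin(t)
    print(a,np.round(np.c_[x-x[0],y-y[0]][1:],2).tolist())
```

```text
150 [[-0.11, 0.2], [-0.21, 0.4], [-0.31, 0.61], [-0.4, 0.82], [-0.48, 1.03]]
160 [[-0.07, 0.21], [-0.14, 0.43], [-0.2, 0.65], [-0.25, 0.87], [-0.29, 1.09]]
170 [[-0.04, 0.22], [-0.06, 0.45], [-0.08, 0.68], [-0.09, 0.9], [-0.1, 1.13]]
180 [[0.0, 0.23], [0.02, 0.45], [0.04, 0.68], [0.06, 0.9], [0.1, 1.13]]
190 [[0.04, 0.22], [0.09, 0.44], [0.15, 0.66], [0.22, 0.88], [0.29, 1.09]]
200 [[0.08, 0.21], [0.17, 0.42], [0.27, 0.63], [0.37, 0.83], [0.48, 1.03]]
210 [[0.12, 0.19], [0.24, 0.38], [0.37, 0.57], [0.51, 0.75], [0.65, 0.93]]
220 [[0.15, 0.17], [0.3, 0.34], [0.46, 0.5], [0.63, 0.65], [0.8, 0.8]]
230 [[0.18, 0.14], [0.36, 0.28], [0.54, 0.41], [0.73, 0.53], [0.93, 0.65]]
240 [[0.2, 0.11], [0.4, 0.21], [0.61, 0.31], [0.82, 0.4], [1.03, 0.48]]
```

```bash
python3 -m handwheel '[[[0,-0.11,0.2,0,0,0,0],[0,-0.21,0.4,0,0,0,0],[0,-0.31,0.61,0,0,0,0],[0,-0.4,0.82,0,0,0,0],[0,-0.48,1.03,0,0,0,0]]]'
```

```text
time: 6.55
ee_pos: [439.2, -187.4, 69.8]
orientation: [[0.996, 0.094, 0.002], [0.094, -0.996, -0.0], [0.002, 0.001, -1.0]]
wrist_force: [-0.9, 2.0, 6.4]
gripper_width: 16.6
```

```bash
python3 -m handwheel '[[[0,-0.07,0.21,0,0,0,0],[0,-0.14,0.43,0,0,0,0],[0,-0.2,0.65,0,0,0,0],[0,-0.25,0.87,0,0,0,0],[0,-0.29,1.09,0,0,0,0]]]'
python3 -m handwheel '[[[0,-0.04,0.22,0,0,0,0],[0,-0.06,0.45,0,0,0,0],[0,-0.08,0.68,0,0,0,0],[0,-0.09,0.9,0,0,0,0],[0,-0.1,1.13,0,0,0,0]]]'
python3 - <<'E'
from h import *
b=env.grab_frame("side")[120:280,130:330]
cv2.imwrite("pics/4.png",cv2.resize(b[:,:,::-1],None,fx=3,fy=3,interpolation=cv2.INTER_CUBIC));s=env.read_state();print(s["ee_pos"],s["wrist_force"])
E
```

```text
time: 6.97
ee_pos: [437.2, -198.7, 69.8]
orientation: [[0.996, 0.094, 0.002], [0.094, -0.996, -0.001], [0.002, 0.001, -1.0]]
wrist_force: [-2.1, 3.0, 7.5]
gripper_width: 16.2
time: 7.38
ee_pos: [437.3, -210.1, 69.8]
orientation: [[0.996, 0.094, 0.002], [0.094, -0.996, -0.001], [0.002, 0.001, -1.0]]
wrist_force: [-2.0, 2.5, 6.2]
gripper_width: 16.2
[ 437.34732732 -210.62778225   69.80214368] [-1.57745156  2.49973893  6.90446611]
```

View pics/4.png

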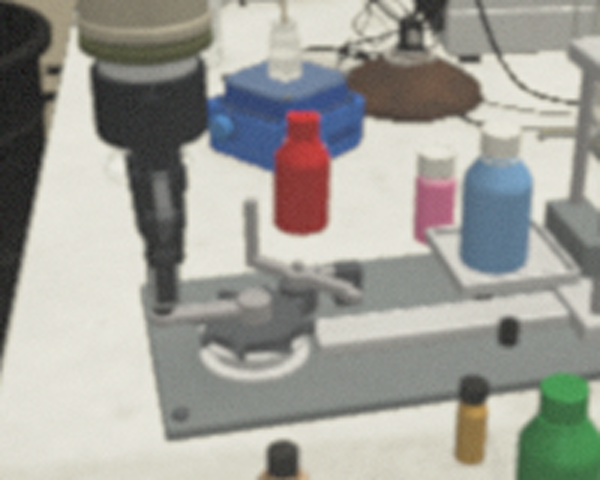

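The crank is following the gripper (knob near (165,305)). The platform is coming down with the bottle upright near (497,200), and the forces are small.

```bash
python3 -m handwheel '[[[0,0,0.23,0,0,0,0],[0,0.02,0.45,0,0,0,0],[0,0.04,0.68,0,0,0,0],[0,0.06,0.9,0,0,0,0],[0,0.1,1.13,0,0,0,0]]]' | grep -v ori
python3 -m handwheel '[[[0,0.04,0.22,0,0,0,0],[0,0.09,0.44,0,0,0,0],[0,0.15,0.66,0,0,0,0],[0,0.22,0.88,0,0,0,0],[0,0.29,1.09,0,0,0,0]]]' | grep -v ori
python3 -m handwheel '[[[0,0.08,0.21,0,0,0,0],[0,0.17,0.42,0,0,0,0],[0,0.27,0.63,0,0,0,0],[0,0.37,0.83,0,0,0,0],[0,0.48,1.03,0,0,0,0]]]' | grep -v ori
```

```text
time: 7.85
ee_pos: [439.4, -221.3, 69.8]
wrist_force: [-1.2, 2.9, 8.1]
gripper_width: 16.3
time: 8.27
ee_pos: [443.3, -231.9, 69.8]
wrist_force: [-0.6, 2.3, 7.0]
gripper_width: 16.4
time: 8.68
ee_pos: [449.0, -241.7, 69.8]
wrist_force: [-1.2, 3.2, 6.8]
gripper_width: 16.3
```

```bash
python3 -m handwheel '[[[0,0.12,0.19,0,0,0,0],[0,0.24,0.38,0,0,0,0],[0,0.37,0.57,0,0,0,0],[0,0.51,0.75,0,0,0,0],[0,0.65,0.93,0,0,0,0]]]' | grep -v ori
python3 -m handwheel '[[[0,0.15,0.17,0,0,0,0],[0,0.3,0.34,0,0,0,0],[0,0.46,0.5,0,0,0,0],[0,0.63,0.65,0,0,0,0],[0,0.8,0.8,0,0,0,0]]]' | grep -v ori
```

```text
time: 9.1
ee_pos: [456.4, -250.3, 69.8]
wrist_force: [-0.9, 2.1, 7.4]
gripper_width: 16.3
time: 9.52
ee_pos: [465.0, -257.5, 69.8]
wrist_force: [-1.9, 3.6, 7.5]
gripper_width: 16.5
```

```bash
python3 -m handwheel '[[[0,0.18,0.14,0,0,0,0],[0,0.36,0.28,0,0,0,0],[0,0.54,0.41,0,0,0,0],[0,0.73,0.53,0,0,0,0],[0,0.93,0.65,0,0,0,0]]]' | grep -v ori
python3 -m handwheel '[[[0,0.2,0.11,0,0,0,0],[0,0.4,0.21,0,0,0,0],[0,0.61,0.31,0,0,0,0],[0,0.82,0.4,0,0,0,0],[0,1.03,0.48,0,0,0,0]]]' | grep -v ori
python3 -m handwheel '[[[0,0.1,0.03,0,0,0,0],[0,0.2,0.06,0,0,0,0],[0,0.2,0.06,0,0,0,0],[0,0.2,0.06,0,0,0,0],[0,0.2,0.06,0,0,0,0]]]' | grep -v ori
```

```text
time: 9.93
ee_pos: [474.8, -263.1, 69.8]
wrist_force: [-1.2, 2.0, 6.3]
gripper_width: 16.0
time: 10.35
ee_pos: [485.5, -266.9, 69.8]
wrist_force: [-3.0, 2.8, 6.2]
gripper_width: 16.5
time: 10.77
ee_pos: [486.2, -267.2, 69.7]
wrist_force: [-8.5, 3.8, 11.4]
gripper_width: 16.3
```

```bash
python3 -m handwheel '[[[0,0.1,0.03,0,0,0,0],[0,0.2,0.06,0,0,0,0],[0,0.2,0.06,0,0,0,0],[0,0.2,0.06,0,0,0,0],[0,0.2,0.06,0,0,0,0]]]' | grep -v ori
python3 -m handwheel '[[[0,-0.2,-0.06,0,0,0,0],[0,-0.3,-0.08,0,0,0,0],[0,-0.3,-0.08,0,0,0,0],[0,-0.3,-0.08,0,0,0,0],[0,-0.3,-0.08,0,0,0,0]]]' | grep -v ori
python3 -m handwheel '[[[3,0,0,0,0,0,0],[4.5,0,0,0,0,0,0],[4.5,0,0,0,0,0,0],[4.5,0,0,0,0,0,0],[4.5,0,0,0,0,0,0]]]' | grep -v ori
python3 - <<'E'
from h import *
b=env.grab_frame("side")[120:280,130:330]
cv2.imwrite("pics/5.png",cv2.resize(b[:,:,::-1],None,fx=3,fy=3,interpolation=cv2.INTER_CUBIC));s=env.read_state();print(s["ee_pos"],s["wrist_force"])
E
```

```text
time: 11.18
ee_pos: [486.5, -267.3, 69.6]
wrist_force: [-17.1, 6.1, 20.4]
gripper_width: 16.3
time: 11.6
ee_pos: [486.1, -267.1, 69.8]
wrist_force: [-3.3, 2.8, 8.2]
gripper_width: 16.4
time: 12.02
ee_pos: [485.8, -267.3, 68.3]
wrist_force: [-0.3, 0.6, -1.0]
gripper_width: 45.0
[ 485.80143624 -267.3435028    68.33075656] [-0.19769026 -0.19215796 -0.57631496]
```

View pics/5.png

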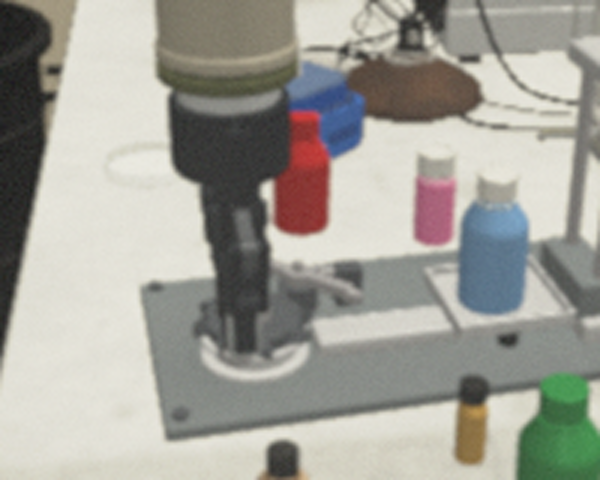

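The platform is low and the bottle stands upright near (492,250). The fingers are open around the knob. I'll lift straight up and check both views.

```bash
python3 -m handwheel '[[[4.5,0,0,-1.5,0,0,0],[4.5,0,0,-4,0,0,0],[4.5,0,0,-7.5,0,0,0],[4.5,0,0,-11,0,0,0],[4.5,0,0,-14,0,0,0]]]' | grep -v ori
python3 -m handwheel '[[[4.5,-2.5,2.5,0,0,0,0],[4.5,-5,5,0,0,0,0],[4.5,-7,7.5,0,0,0,0],[4.5,-9,10,0,0,0,0],[4.5,-9,12,0,0,0,0]]]' | grep -v ori
python3 - <<'E'
from h import *
a=env.grab_frame("top")[110:280,180:360];b=env.grab_frame("side")[120:290,170:370]
cv2.imwrite("pics/6.png",cv2.resize(np.hstack([a,b])[:,:,::-1],None,fx=2.1,fy=2.1,interpolation=cv2.INTER_CUBIC))
E
```

```text
time: 12.48
ee_pos: [485.9, -267.2, 210.6]
wrist_force: [0.5, -0.5, 0.1]
gripper_width: 44.7
time: 12.9
ee_pos: [403.3, -398.6, 208.6]
wrist_force: [0.1, -0.8, -0.7]
gripper_width: 44.8
```

View pics/6.png

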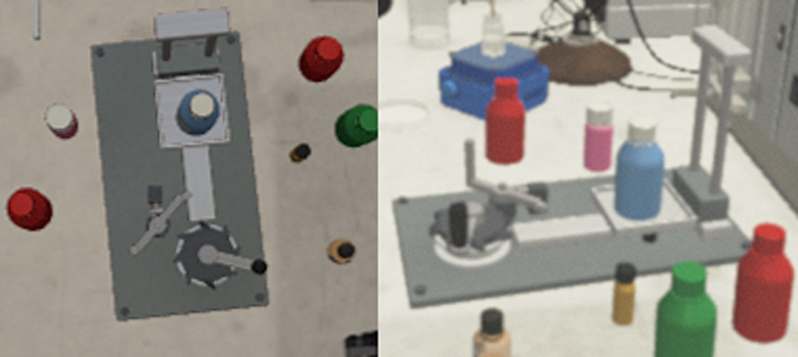

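Run:
```python
from h import *
t=lambda u,v:(180+u/2.1,110+v/2.1); s=lambda u,v:(170+(u-378)/2.1,120+v/2.1)
k=plane("top",t(260,267),103)[:2]-[501.5,-203.2];print("knob deg",(np.degrees(np.arctan2(k[1],k[0]))-5.35)%360,np.hypot(*k))
print("cap",tri(t(202,104),s(643,125)), "post",tri(t(137,250),s(469,143)))
env.finish_job()
```

```text
knob deg 248.1619310120295 65.38234237843103
cap [ 682.38735817 -193.83667476  140.05884792] post [ 505.76794616 -113.0650563    90.46660452]
the job is handed in; nothing more can be done
```

The job is done and handed in: the pawl is off, the platform is fully down, and the buffer bottle is still standing on it.

- **Pawl:** I pushed the post along the lift's -x with closed fingers. It snapped over and was still off in the last pictures.
- **Crank:** I gripped the black knob and eased the drum back over about 4.2 s. I then pressed it lightly against its stop, let go and withdrew.

**Last checks:**
- **Knob angle:** it measured about 248°, against the expected 250°, which is within pixel error. At the stop the wrist force rose to about 27 N and the motion ended, so I take the drum as fully back.
- **Platform height:** the bottle cap, measured from both cameras, is 56 mm lower than at the start, against a nominal 50 mm. I put the difference down to picking the cap by eye in the pictures.
- **Other bottles:** by eye, the small bottles around the lift are where they were, and the arm was clear of everything.
- **One disagreement:** the gripper read 16 mm on the 19 mm knob. The knob still followed without slipping.

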